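Tip the dowel tube and put the dowel in the long tray

TASK

Tip the aluminium tube on its stand mouth-down, so that the wooden dowel inside slides out to the mouth. Then take the dowel by its exposed end, draw it out of the tube and lay it flat in the long shallow metal tray, not in the short deep bin.

Things in the scene. Friction and masses are not known exactly. Their poses are not given: they have to be found in the camera images.
- tube_mouth (a point): Centre of the mouth of the aluminium tube, 46 mm outside, 38 mm bore, 185 mm deep. x: out along the tube; y: level; z: up, square to it. In this frame, mm: pivot (parallel to y, 180 above the bench) at x -90. Dark press pad on top, 30 x 34, centre (-25,0,28). Tongue 8 wide under the mouth, top z -19, with a lip at x 75 to 80 rising to z -11. Two cheeks 200 high by the pivot.
- tube (a joint): Tilt of the tube on its fixed grey stand, rad: 0 at the start (mouth 0.21 above level), 0.66 at its stop (mouth 0.45 below level). The stiff hinge stays where it is left; pressing the pad down takes about 5 N. The bore is slick: above about 0.45 the dowel slides to the lip and 75 mm of it lies bare; raised 10 to 17 mm, it passes the lip and can be drawn out along the tube.
- dowel_center (a point): Centre of the plain wooden dowel, a round rod 18 mm in diameter and 165 mm long, about 35 g; x runs along it, at the start towards the tube's mouth. At the start it lies wholly inside the tube against the closed end, 20 mm back from the mouth. (A similar 90 mm stub lies loose on the bench: not wanted.)
- tray_in (a point): Centre of the inner floor of the long shallow tray, fixed on the bench: plain steel, 250 x 120 mm outside, 28 mm high, walls and floor 4 mm thick, this point 4 mm above the bench; x runs along its length, y across, z up. Beside it stands a shorter, deeper steel bin, 140 x 110 x 50 mm, with two spools; the two may be in either place.

How it is judged:
By the outcome, as a careful person would: the job done as asked, in the order asked, and still so for the second after the job is handed in, with the robot touching nothing.
It also fails if it takes over 51 s, if anything falls off the work surface, if the arm or the gripper's body presses on something with over 40 N, if the wrist force passes 120 N, or if a joint passes its speed limit or range.

ROBOT

A 6-joint arm with a two-finger parallel gripper is mounted at the origin on the work surface. World frame = base frame: x ahead of the robot, y to its left, z up, the work surface at z = 0. Lengths are in m, angles in rad, forces in N, time in s.
With the tool pointing down it reaches from about 0.275 to 0.75 m from the base axis. Payload 10.2 kg.
Tool frame: the origin (TCP) lies at the very end of the fingers, on their centre line; the grasp point (between the pads) lies 19 mm behind it (bot.pinch_z is the distance from the TCP to the grasp point, in m); y points along the fingers, z is the direction in which the jaws open and shut, and the axes are right-handed (so a half turn about y gives the same grasp; the last joint's range is limited). The gripper opens to 85 mm and grips with 20 to 120 N. Pads are 22 mm wide; open, the fingers measure 114 mm over their backs; the gripper's body (76 mm by 85 mm) begins 54 mm behind the grasp point. The pads swing forward as they close: fully open they stand 13 mm farther back than shut.
Start: joints at [-1.519, 0.313, 1.498, -0, 1.331, -0.223], TCP at [0.142, -0.505, 0.231] pointing down, gripper open.
Joint ranges: [-2.94, 2.94], [-0.97, 2.17], [0.19, 2.56], [-1.23, 4.37], [0.02, 3.11], [-2.88, 2.88]. Speed limits (rad/s): [2.39, 2.39, 3.01, 3.14, 3.14, 3.14].

INTERFACE

Orientations are given as a rotation vector (axis times angle).
In Python, from plant import bot gives the robot as it stands.
- The arm moves only by the tool arm_command, never from a script. Its arguments are lists of equal length, an entry for each row: "turn": the turn, a rotation vector about the tool's x, y, z in degrees, a list of three; "delta_pos": the shift along the tool's x, y, z in cm, a list of three; "grip": the opening, from 0 (shut) to 1 (fully open). In form: {"turn": [[wx, wy, wz], ...], "delta_pos": [[x, y, z], ...], "grip": [grip, ...]}. A call has 1 to 5 rows; each row is the pose to reach, as a shift and turn from the pose measured when the call began, along the tool's axes at that moment; what a row does not reach only later rows make up. A row lasts 1/8 s, in which the tool goes at most 62.5 mm and 10.7 degrees, less where a joint would pass 70% of its speed; a pose out of reach is approached as far as the arm can. A call with a gripper value outside its range is refused whole. The fingers move at their own pace and stop on an object; the grip force is fixed at half the most. Time passes only in rows, so rows that repeat a pose let the fingers close. It gives the time, the measured TCP pose, the force and the opening at its end, in the units of the state.
- bot.get_state(): the state, without advancing time (a new reading comes with each control period).
- bot.read_camera(name): name is "scene" or "top"; returns (picture, depth): 480x640x3 uint8, blue, green, red; 480x640 float32, m along the optical axis (not along the pixel's ray), 0 where there is no reading.
- bot.camera_info(name): a dict with "K" (3x3 intrinsics, pixels), "k1" (the pictures are not rectified: a ray, as slopes to the right and down, at radius r is drawn at 1 + k1 r^2 times it, then the intrinsics apply), "R" (3x3) and "t" (3): a world point X has camera coordinates R X + t. Camera axes: x right, y down, z forward; pixel columns grow to the right and rows downward; lengths in m; the calibration is good to about 2 mm. A picture is of the moment at which its call begins. camera_info takes no time and is no camera call.
- bot.close_job(): hands the job in, once; it reports no verdict.
The state is a dict: "t": time; "qpos": joint angles; "qd": joint speeds; "joint_efforts": joint torques, N m; "tcp_pos": TCP position; "tool_rot": TCP orientation; "contact_force": force on the tool from outside, world axes, zero at the start; "ft_torque": the same for the moment, N m; "grip_width": finger opening in m.
Only numpy, scipy, OpenCV 4.12 (cv2) and the standard library are available. Lean on these libraries where they do the work, as an engineer would, in place of code of your own. Each camera call takes 0.05 s, during which the arm holds its last target.

## Working session

There is one attempt and no reset: what is moved stays moved. The work goes in short steps, Python scripts to look and compute and a tool call to move; the robot and the scene stay as the last step left them, time stands still between calls to the robot, and variables do not carry over. Pictures are saved under pics/ and viewed, and the job is handed in when it is done.

Besides the shell and the picture viewer there is one more tool, called after ">>>" as a command line: name --argument value ..., lists and objects as JSON in quotes. arm_command: Moves the arm, as the interface text tells. Its arguments: {"type":"object","properties":{"turn":{"type":"array","items":{"type":"array","items":{"type":"number"}}},"delta_pos":{"type":"array","items":{"type":"array","items":{"type":"number"}}},"grip":{"type":"array","items":{"type":"number"}}},"required":["turn","delta_pos","grip"]}

```bash
ls; mkdir -p pics
cat > h.py <<'E'
import numpy as np,cv2
from plant import bot
def info(n):
    c=bot.camera_info(n); return np.array(c["K"],float),float(c["k1"]),np.array(c["R"]),np.array(c["t"]).ravel()
def ray(n,u,v):
    K,k1,R,t=info(n)
    x=(u-K[0,2])/K[0,0];y=(v-K[1,2])/K[1,1]
    p=cv2.undistortPoints(np.array([[[u,v]]],float),K,np.array([k1,0,0,0,0.]))[0,0]
    return -R.T@t, R.T@np.array([p[0],p[1],1.])
def onz(n,u,v,z):
    o,d=ray(n,u,v); return o+d*(z-o[2])/d[2]
def dep(n,u,v,D):
    o,d=ray(n,u,v); return o+d*D
def proj(n,X):
    K,k1,R,t=info(n)
    return cv2.projectPoints(np.array(X,float).reshape(-1,1,3),cv2.Rodrigues(R)[0],t,K,np.array([k1,0,0,0,0.]))[0].reshape(-1,2)
def cloud(n,D):
    K,k1,R,t=info(n)
    u,v=np.meshgrid(np.arange(640.),np.arange(480.))
    p=cv2.undistortPoints(np.stack([u,v],-1).reshape(-1,1,2),K,np.array([k1,0,0,0,0.])).reshape(480,640,2)
    P=np.dstack([p,np.ones((480,640))])*D[...,None]
    return (P-t)@R
E
python3 - <<'E'
from h import *
for n in("scene","top"):
    im,D=bot.read_camera(n); cv2.imwrite(f"pics/{n}0.png",im); np.savez(f"{n}0.npz",im=im,D=D)
    print(n,info(n))
print(bot.get_state())
E
```

```text
pics
scene (array([[491.32602684,   0.        , 314.68018821],
       [  0.        , 491.32602684, 248.13373498],
       [  0.        ,   0.        ,   1.        ]]), -0.06507967612431839, array([[ 0.78457477,  0.61982769,  0.01600215],
       [ 0.41099599, -0.5005662 , -0.76191586],
       [-0.46424641,  0.60435678, -0.6474783 ]]), array([-0.44162239, -0.09688649,  1.07089204]))
top (array([[599.21228487,   0.        , 322.03097571],
       [  0.        , 599.21228487, 244.89743843],
       [  0.        ,   0.        ,   1.        ]]), -0.08462665704358543, array([[ 0.01722233, -0.99982751, -0.00695293],
       [-0.9935536 , -0.01633414, -0.11218036],
       [ 0.11204744,  0.00884011, -0.99366354]]), array([0.02786882, 0.55287452, 1.14264086]))
{'t': 0.1, 'qpos': array([-1.51938539e+00,  3.13399440e-01,  1.49832610e+00, -1.55311965e-05,
        1.33100083e+00, -2.23410469e-01]), 'qd': array([-0.00254878, -0.00111978, -0.00197048,  0.00054434,  0.00109659,
        0.00109425]), 'joint_efforts': array([ 2.57631982e-03, -4.12905514e+01, -2.60142803e+01, -1.88458621e-04,
        3.05656817e-03,  1.12647803e-05]), 'tcp_pos': array([ 0.14243964, -0.50508181,  0.23080272]), 'tool_rot': array([-0.28675869,  2.07550118, -2.07313317]), 'contact_force': array([ 0.28300367, -0.58641452, -0.81733574]), 'ft_torque': array([ 0.00150162, -0.01174685,  0.03723685]), 'grip_width': 0.08523539318543502}
```

View pics/scene0.png

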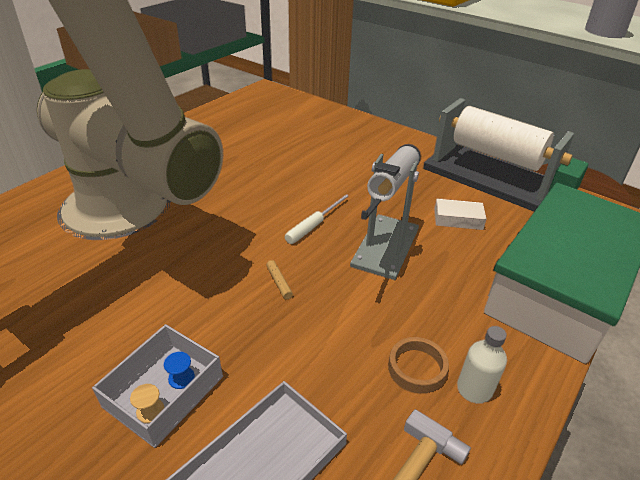

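View pics/top0.png

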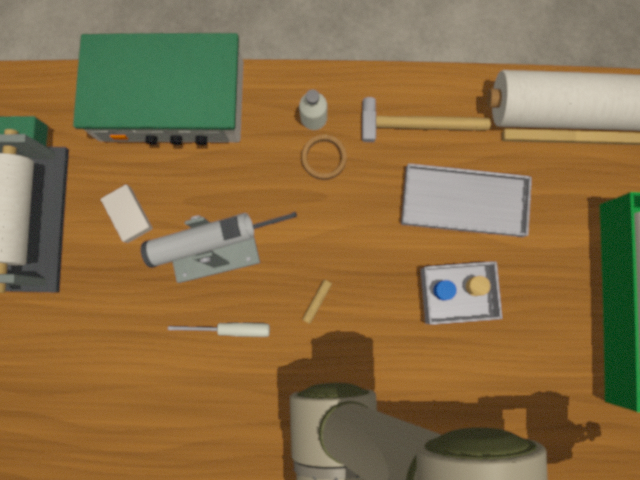

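The top view shows the tube (150,255)→(250,225) with its mouth to the right, the pad at about (232,229), the tongue tip at (296,214), the tray at (466,200) and the bin at (461,292). The stub is at (317,300). Next I'll measure these.

```bash
cat > m1.py <<'E'
from h import *
a=np.load("top0.npz");im,D=a["im"],a["D"]
C=cloud("top",D)
print("valid",(D>0).mean(), "bench z",np.median(C[330:345,350:400,2]))
hsv=cv2.cvtColor(im,cv2.COLOR_BGR2HSV)
# pad
roi=np.zeros((480,640),bool);roi[205:250,215:262]=1
pm=roi&(hsv[...,2]<75)&(C[...,2]>0.15)
v,u=np.nonzero(pm);print("pad n",len(u),u.mean(),v.mean(),C[pm].mean(0))
print("pad rect",cv2.minAreaRect(np.stack([u,v],1).astype(np.float32)))
# tube points
tm=np.zeros((480,640),bool);tm[200:275,135:262]=1
tm&=(C[...,2]>0.17)&(hsv[...,1]<70)&(C[...,2]<0.3)&~pm
v,u=np.nonzero(tm);P=C[tm];print("tube",len(P),P.min(0),P.max(0),u.min(),u.max())
c=P.mean(0);U,S,Vt=np.linalg.svd(P-c,full_matrices=False);print(c,Vt[0],S)
for px in [(296,214),(290,216),(280,218),(270,220)]: print("tongue",px,C[px[1],px[0]])
# tray
for n,(r0,r1,c0,c1) in dict(tray=(155,245,395,540),bin=(255,330,412,510)).items():
    m=np.zeros((480,640),np.uint8);m[r0:r1,c0:c1]=1
    m[(hsv[...,1]>90)]=0
    k=max(cv2.findContours(m,cv2.RETR_EXTERNAL,cv2.CHAIN_APPROX_NONE)[0],key=cv2.contourArea)
    r=cv2.minAreaRect(k);b=cv2.boxPoints(r);print(n,r)
    z=.028 if n=="tray" else .05
    W=np.array([onz("top",*q,z) for q in b]);print(W.round(4),W.mean(0),[np.linalg.norm(W[i]-W[i-1]).round(4) for i in range(4)])
E
python3 m1.py
python3 - <<'E'
import cv2
for n,b in(("top",(130,190,310,290)),("scene",(340,130,440,290))):
    im=cv2.imread(f"pics/{n}0.png")[b[1]:b[3],b[0]:b[2]]
    cv2.imwrite(f"pics/{n}0z.png",cv2.resize(im,None,fx=3.6,fy=3.6,interpolation=cv2.INTER_CUBIC))
E
```

```text
valid 0.995771484375 bench z 0.001090616754551109
pad n 16 228.4375 229.0 [0.55481307 0.19041954 0.22089083]
pad rect ((228.82693481445312, 228.6346435546875), (15.689289093017578, 6.8640642166137695), 78.69007110595703)
tube 3181 [0.49655502 0.1405046  0.17000498] [0.58449332 0.3481797  0.22859401] 141 261
[0.53913955 0.24502435 0.19753226] [-0.25026857  0.95316604 -0.16982386] [3.12463098 0.85965836 0.55403589]
tongue (296, 214) [0.58486056 0.08042126 0.2008654 ]
tongue (290, 216) [0.58197537 0.09072927 0.19661627]
tongue (280, 218) [0.57897651 0.10793165 0.19223846]
tongue (270, 220) [0.57594289 0.12527861 0.18789569]
tray ((466.8761901855469, 199.80096435546875), (128.33810424804688, 61.884220123291016), 5.806726932525635)
[[ 0.5965 -0.1157  0.028 ]
 [ 0.7212 -0.1282  0.028 ]
 [ 0.7    -0.386   0.028 ]
 [ 0.575  -0.37    0.028 ]] [ 0.64818621 -0.25000726  0.028     ] [np.float64(0.2552), np.float64(0.1253), np.float64(0.2587), np.float64(0.126)]
bin ((461.1117248535156, 292.45294189453125), (59.209693908691406, 77.92363739013672), 85.60128784179688)
[[ 0.5126 -0.152   0.05  ]
 [ 0.5265 -0.3029  0.05  ]
 [ 0.4132 -0.3103  0.05  ]
 [ 0.4    -0.1608  0.05  ]] [ 0.46309542 -0.23150059  0.05      ] [np.float64(0.113), np.float64(0.1516), np.float64(0.1136), np.float64(0.1501)]
```

View pics/top0z.png

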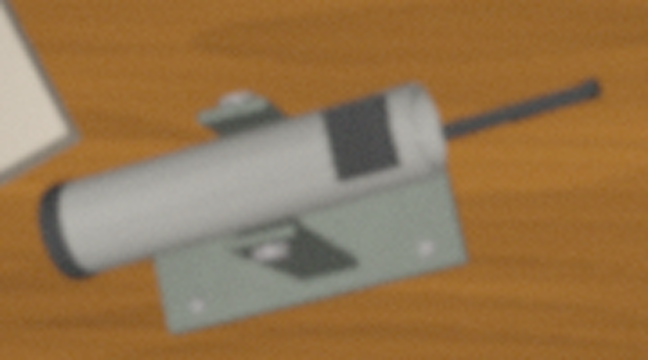

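View pics/scene0z.png

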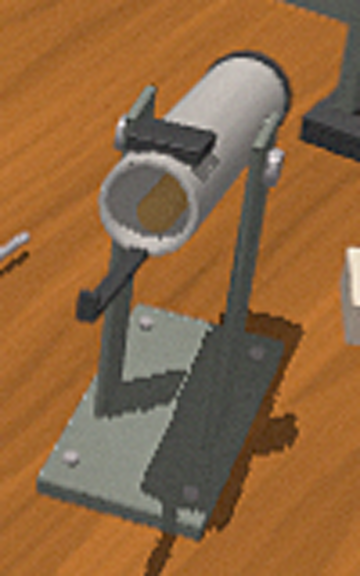

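```bash
cat > m2.py <<'E'
from h import *
from scipy.optimize import least_squares
a=np.load("top0.npz");im,D=a["im"],a["D"]
C=cloud("top",D);hsv=cv2.cvtColor(im,cv2.COLOR_BGR2HSV)
m=np.zeros((480,640),bool);m[200:275,135:260]=1
m&=(C[...,2]>0.175)&(C[...,2]<.3)
# exclude the pad and cheeks: keep near crude axis
P=C[m]
def axis(p):
    x0,y0,az,el=p  # point on the axis at y..., pivot
    d=np.array([np.cos(el)*np.cos(az),np.cos(el)*np.sin(az),np.sin(el)]);o=np.array([x0,y0,.18]);return o,d
def res(p,P,el=0.21):
    o,d=axis((*p[:3],el)); q=P-o-p[3]*np.array([0,0,1]); return np.linalg.norm(q-np.outer(q@d,d),axis=1)-.023
p=np.array([.545,.23,-1.32,0.])
# pivot along-axis location is not observable: fix y0
f=lambda q,P:res([q[0],.23,q[1],q[2]],P)
q=np.array([.545,-1.32,0.])
for i in range(6):
    r=np.abs(f(q,P)); k=r<(.012 if i<2 else .004)
    q=least_squares(f,q,args=(P[k],),loss="soft_l1",f_scale=.002).x
    print(k.sum(),q,np.abs(f(q,P[k])).mean())
o,d=axis((q[0],.23,q[1],.21)); o[2]+=q[2]
s=(P[k]-o)@d; print("s range",np.percentile(s,[.1,1,50,99,99.9]))
print("mouth front est",o+d*s.max(),"pad px->z.221",onz("top",230.5,228,.2205))
h=np.array([np.cos(q[1]),np.sin(q[1]),0]);print("h",h)
for px in [(230.5,228)]:
    pad=onz("top",*px,.2205); 
    print("pad offs lateral",np.cross(h,pad-o)[2])
    # mouth from pad: mouth = pad +25 d -28 z'
    n=np.array([-np.sin(.21)*h[0],-np.sin(.21)*h[1],np.cos(.21)])
    print("mouth from pad",pad+.025*d-.028*n, "from tongue lip", (lambda X:X-.0775*d+.011*n)(onz("top",295.5,214.5,.2035)))
E
python3 m2.py
```

```text
2948 [ 0.54687137 -1.31382061  0.0047471 ] 0.0019398410686119656
3073 [ 0.54705342 -1.31298902  0.00497679] 0.002249934762780991
2557 [ 0.54693015 -1.3106747   0.00435616] 0.0012651548369531716
2513 [ 0.54687952 -1.31159058  0.00421016] 0.0011997171659524982
2505 [ 0.54687638 -1.31176373  0.0041751 ] 0.0011891018004472358
2504 [ 0.54687237 -1.31185549  0.00416614] 0.0011877301907296002
s range [-0.1193811  -0.11620903 -0.02352322  0.07485554  0.08460722]
mouth front est [0.5686288  0.14786548 0.20227625] pad px->z.221 [0.556576   0.18711462 0.2205    ]
h [ 0.25605684 -0.96666173  0.        ]
pad offs lateral -0.0016009716527621357
mouth from pad [0.56433136 0.1578367  0.19832663] from tongue lip [0.56356746 0.1565881  0.1981027 ]
```

```bash
cat >> h.py <<'E'
from scipy.spatial.transform import Rotation as Ro
M0=np.array([.565,.157,.1987]);AZ=-1.315
H=np.array([np.cos(AZ),np.sin(AZ),0]);PIV=M0-.09*(np.cos(.21)*H+np.array([0,0,np.sin(.21)]));Z=np.array([0,0,1.])
def dn(e): return np.cos(e)*H+np.sin(e)*Z, -np.sin(e)*H+np.cos(e)*Z
def tp(e,x,z):  # tube-frame point (mouth frame) -> world
    d,n=dn(e); return PIV+d*(.09+x)+n*z
def toolR(d,n,flip=1): # tool x along +-d, y=-n
    x=flip*d;y=-n;return np.stack([x,y,np.cross(x,y)],1)
def cmd(p,R):
    s=bot.get_state();R0=Ro.from_rotvec(s["tool_rot"])
    w=(R0.inv()*Ro.from_matrix(R)).as_rotvec(degrees=True)
    return w.round(1).tolist(),(R0.inv().apply(np.array(p)-s["tcp_pos"])*100).round(2).tolist()
E
python3 - <<'E'
from h import *
print(PIV,M0)
s=bot.get_state();print(Ro.from_rotvec(s["tool_rot"]).as_matrix().round(3))
for f in(1,-1):
    for e in(.21,-.45):
        R=toolR(*dn(e),f);print(f,e,cmd(tp(.21,-.025,.028)+[0,0,.10],R))
    print(tp(e,-.025,.028))
E
```

```text
[0.54272884 0.24215871 0.17993861] [0.565  0.157  0.1987]
[[-0.962 -0.     0.271]
 [-0.271  0.001 -0.962]
 [-0.    -1.    -0.001]]
1 0.21 ([9.4, -88.6, -9.6], [-58.7, -8.93, -55.29])
1 -0.45 ([-19.9, -87.3, 20.3], [-58.7, -8.93, -55.29])
[0.56061911 0.1737513  0.17687837]
-1 0.21 ([9.6, 90.7, 9.4], [-58.7, -8.93, -55.29])
-1 -0.45 ([-20.4, 89.4, -20.0], [-58.7, -8.93, -55.29])
[0.56061911 0.1737513  0.17687837]
```

>>> arm_command --turn '[[9.4,-88.6,-9.6],[9.4,-88.6,-9.6],[9.4,-88.6,-9.6],[9.4,-88.6,-9.6],[9.4,-88.6,-9.6]]' --delta_pos '[[-58.7,-9,-55.3],[-58.7,-9,-55.3],[-58.7,-9,-55.3],[-58.7,-9,-55.3],[-58.7,-9,-55.3]]' --grip '[0,0,0,0,0]'

```text
t: 0.72
tcp_pos: [0.3027, -0.2371, 0.2662]
tool_rot: [-1.103, 1.391, -1.586]
contact_force: [2.0, -1.2, 0.0]
grip_width: 0.0
```

```bash
python3 -c "
from h import *
print(bot.get_state()['qpos']);print(cmd(tp(.21,-.025,.028)+[0,0,.08],toolR(*dn(.21))))"
```

```text
[-0.91081693 -0.07826739  1.8555886  -0.09279292  1.26242762 -0.52505154]
([3.7, -35.1, -3.7], [-47.79, -9.33, 9.08])
```

>>> arm_command --turn '[[3.7,-35.1,-3.7],[3.7,-35.1,-3.7],[3.7,-35.1,-3.7],[3.7,-35.1,-3.7],[3.7,-35.1,-3.7]]' --delta_pos '[[-47.8,-9.3,9.1],[-47.8,-9.3,9.1],[-47.8,-9.3,9.1],[-47.8,-9.3,9.1],[-47.8,-9.3,9.1]]' --grip '[0,0,0,0,0]'

```text
t: 1.35
tcp_pos: [0.4633, 0.0305, 0.2879]
tool_rot: [-1.448, 0.892, -1.175]
contact_force: [0.5, -1.1, 0.2]
grip_width: 0.0001
```

```bash
python3 -c "
from h import *
print(bot.get_state()['qpos']);print(cmd(tp(.21,-.025,.028)+[0,0,.05],toolR(*dn(.21))))"
```

```text
[-0.07717506  0.12576989  1.59812212 -0.20265433  1.35190776 -0.2961183 ]
([-0.0, 0.0, -0.0], [-12.76, -0.97, 13.05])
```

>>> arm_command --turn '[[0,0,0],[0,0,0],[0,0,0],[0,0,0],[0,0,0]]' --delta_pos '[[-12.8,-1,13],[-12.8,-1,13],[-12.8,-1,13],[-12.8,-1,13],[-12.8,-1,13]]' --grip '[0,0,0,0,0]'

```text
t: 1.98
tcp_pos: [0.5564, 0.1863, 0.2708]
tool_rot: [-1.449, 0.893, -1.175]
contact_force: [-0.9, -1.0, 0.2]
grip_width: 0.0003
```

```bash
cat > look.py <<'E'
from h import *
import sys
k=sys.argv[1]
for n in("scene","top"):
    im,D=bot.read_camera(n); np.savez(f"{n}{k}.npz",im=im,D=D)
    b=(130,140,390,335) if n=="top" else (300,60,500,300)
    if len(sys.argv)>2: b=(340,100,600,340) if n=="top" else (60,240,440,480)
    cv2.imwrite(f"pics/{n}{k}.png",cv2.resize(im[b[1]:b[3],b[0]:b[2]],None,fx=2 if len(sys.argv)>2 else 2.4,fy=2 if len(sys.argv)>2 else 2.4,interpolation=cv2.INTER_CUBIC))
E
python3 look.py 1
python3 - <<'E'
from h import *
print(bot.get_state())
for e in(.2,.1,0,-.1,-.2,-.3,-.4,-.44):
    print(e,cmd(tp(e,-.025,.028),toolR(*dn(e))))
E
```

```text
{'t': 2.075, 'qpos': array([ 0.21408912,  0.44414493,  1.22084729, -0.21076878,  1.46878867,
       -0.02049201]), 'qd': array([-0.00329451, -0.00626152, -0.00106258, -0.00038206, -0.00075836,
       -0.00125498]), 'joint_efforts': array([ 5.06041367e-01, -4.73770595e+01, -2.69498724e+01, -5.63821457e-01,
       -2.41416361e-02, -2.93581768e-03]), 'tcp_pos': array([0.5564478 , 0.18562513, 0.2717058 ]), 'tool_rot': array([-1.44717611,  0.89272222, -1.17618308]), 'contact_force': array([0.530883  , 0.18476936, 0.11553207]), 'ft_torque': array([0.10212511, 0.05589614, 0.01625906]), 'grip_width': -0.0002117204276792818}
0.2 ([-0.1, -0.0, 0.6], [-1.07, 5.03, 0.1])
0.1 ([-0.1, -0.0, 6.3], [-0.83, 5.69, 0.1])
0 ([-0.1, -0.0, 12.0], [-0.66, 6.38, 0.1])
-0.1 ([-0.1, -0.0, 17.8], [-0.56, 7.08, 0.09])
-0.2 ([-0.1, -0.0, 23.5], [-0.52, 7.79, 0.09])
-0.3 ([-0.1, -0.0, 29.2], [-0.56, 8.49, 0.09])
-0.4 ([-0.1, -0.0, 34.9], [-0.67, 9.19, 0.09])
-0.44 ([-0.1, -0.0, 37.2], [-0.73, 9.47, 0.09])
```

View pics/top1.png

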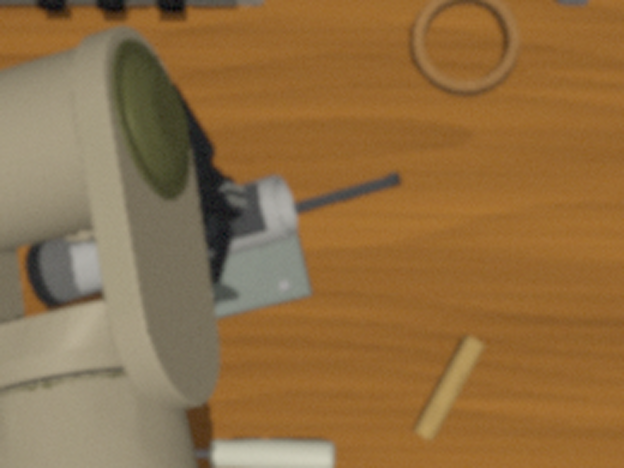

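View pics/scene1.png

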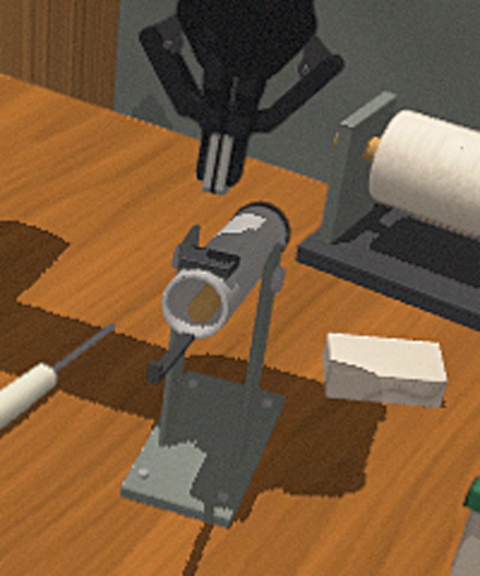

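The shut fingers hang about 5 cm above the pad at (205,258) in the scene picture, and they line up with it. Now I'll press.

>>> arm_command --turn '[[0,0,0],[0,0,0],[0,0,0.6],[0,0,3.5],[0,0,6.3]]' --delta_pos '[[-0.6,2.5,0.1],[-1.1,4.4,0.1],[-1.1,5,0.1],[-1,5.35,0.1],[-0.85,5.7,0.1]]' --grip '[0,0,0,0,0]'

```text
t: 2.7
tcp_pos: [0.5587, 0.1822, 0.216]
tool_rot: [-1.376, 0.96, -1.094]
contact_force: [-0.5, 1.1, 3.6]
grip_width: -0.0001
```

Run:
```python
from h import *
print(bot.get_state()['contact_force'])
for e in(.05,0,-.05,-.1,-.15,-.2,-.25,-.3,-.35,-.4,-.44):
    print(e,cmd(tp(e,-.025,.028),toolR(*dn(e))))
```

```text
[-0.47345187  1.13885305  3.56526878]
0.05 ([-0.3, -0.1, 2.7], [0.1, 0.5, -0.03])
0 ([-0.3, -0.1, 5.6], [0.22, 0.84, -0.03])
-0.05 ([-0.3, -0.1, 8.5], [0.32, 1.18, -0.03])
-0.1 ([-0.3, -0.0, 11.3], [0.4, 1.52, -0.04])
-0.15 ([-0.3, -0.0, 14.2], [0.46, 1.87, -0.04])
-0.2 ([-0.3, -0.0, 17.1], [0.51, 2.22, -0.04])
-0.25 ([-0.3, -0.0, 19.9], [0.54, 2.57, -0.04])
-0.3 ([-0.3, -0.0, 22.8], [0.55, 2.92, -0.04])
-0.35 ([-0.3, -0.0, 25.7], [0.55, 3.28, -0.04])
-0.4 ([-0.3, -0.0, 28.5], [0.52, 3.63, -0.04])
-0.44 ([-0.3, -0.0, 30.8], [0.49, 3.91, -0.05])
```

Contact has been made at about 3.6 N, as expected. I'll follow the arc down.

>>> arm_command --turn '[[0,0,2.7],[0,0,5.6],[0,0,8.5],[0,0,11.3],[0,0,14.2]]' --delta_pos '[[0.1,0.5,0],[0.22,0.84,0],[0.32,1.18,0],[0.4,1.52,0],[0.46,1.87,0]]' --grip '[0,0,0,0,0]'

```text
t: 3.32
tcp_pos: [0.5609, 0.1754, 0.1999]
tool_rot: [-1.216, 1.097, -0.908]
contact_force: [-1.1, 0.4, 4.5]
grip_width: 0.0002
```

Run:
```python
from h import *
for e in(-.15,-.2,-.25,-.3,-.35,-.4,-.44):
    print(e,cmd(tp(e,-.025,.028),toolR(*dn(e))))
```

```text
-0.15 ([-0.5, -0.0, -0.1], [-0.04, 0.2, -0.07])
-0.2 ([-0.5, -0.0, 2.8], [0.09, 0.53, -0.07])
-0.25 ([-0.5, 0.0, 5.6], [0.21, 0.87, -0.08])
-0.3 ([-0.5, 0.0, 8.5], [0.31, 1.21, -0.08])
-0.35 ([-0.5, 0.0, 11.4], [0.39, 1.55, -0.08])
-0.4 ([-0.5, 0.0, 14.2], [0.45, 1.9, -0.08])
-0.44 ([-0.5, 0.1, 16.5], [0.49, 2.18, -0.09])
```

>>> arm_command --turn '[[0,0,2.8],[0,0,5.6],[0,0,8.5],[0,0,11.4],[0,0,14]]' --delta_pos '[[0.1,0.55,-0.05],[0.2,0.87,-0.05],[0.3,1.2,-0.05],[0.4,1.55,-0.05],[0.45,1.95,-0.05]]' --grip '[0,0,0,0,0]'

```text
t: 3.95
tcp_pos: [0.5616, 0.1729, 0.1818]
tool_rot: [-1.051, 1.214, -0.722]
contact_force: [-0.9, -2.1, 3.8]
grip_width: -0.0001
```

```bash
python3 look.py 2;python3 - <<'E'
from h import *
print(bot.get_state()['contact_force'])
for e in(-.35,-.4,-.44):
    print(e,cmd(tp(e,-.025,.028),toolR(*dn(e))))
E
```

```text
[ 0.68891733 -1.46030881  1.05741056]
-0.35 ([-0.6, 0.0, -2.6], [-0.25, -0.23, -0.06])
-0.4 ([-0.6, 0.0, 0.2], [-0.1, 0.09, -0.06])
-0.44 ([-0.6, 0.0, 2.5], [0.0, 0.35, -0.07])
```

View pics/scene2.png

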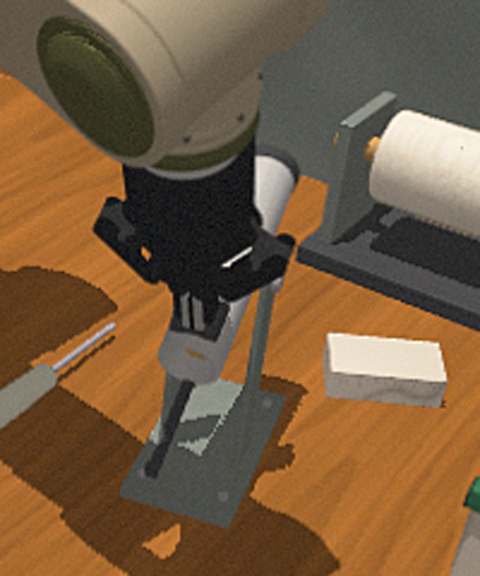

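The tube is mouth-down and wood shows at the mouth, near (195,352) in the scene picture. The dowel has only just begun to slide, so I'll press to near the stop and wait.

>>> arm_command --turn '[[0,0,1.5],[0,0,3],[0,0,3],[0,0,3],[0,0,3]]' --delta_pos '[[0,0.25,-0.05],[0,0.45,-0.05],[0,0.45,-0.05],[0,0.45,-0.05],[0,0.45,-0.05]]' --grip '[0,0,0,0,0]'

```text
t: 4.68
tcp_pos: [0.5607, 0.1742, 0.1768]
tool_rot: [-1.017, 1.238, -0.682]
contact_force: [1.8, -3.7, 3.5]
grip_width: -0.0001
```

```bash
python3 look.py 3
```

```text
(no output)
```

View pics/scene3.png

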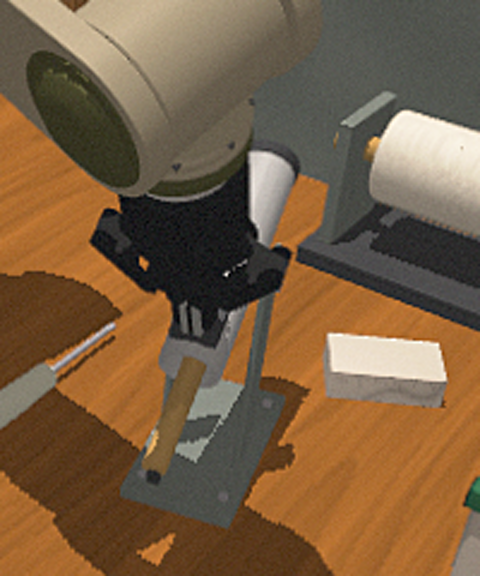

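The dowel has slid out to the lip: its bare length runs (190,365)→(152,475) in the scene picture. I'll retreat along the tool axis, open, and move out over the bare part.

>>> arm_command --turn '[[0,0,0],[0,0,0],[0,0,0],[0,0,0],[0,0,0]]' --delta_pos '[[0,-4,0],[0,-9,0],[3,-11,0],[7.5,-11,0],[7.5,-11,0]]' --grip '[0,0,0.5,1,1]'

```text
t: 5.4
tcp_pos: [0.5885, 0.0609, 0.2412]
tool_rot: [-1.017, 1.244, -0.681]
contact_force: [0.3, 1.4, -0.7]
grip_width: 0.0544
```

```bash
python3 look.py 4
```

```text
(no output)
```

View pics/scene4.png

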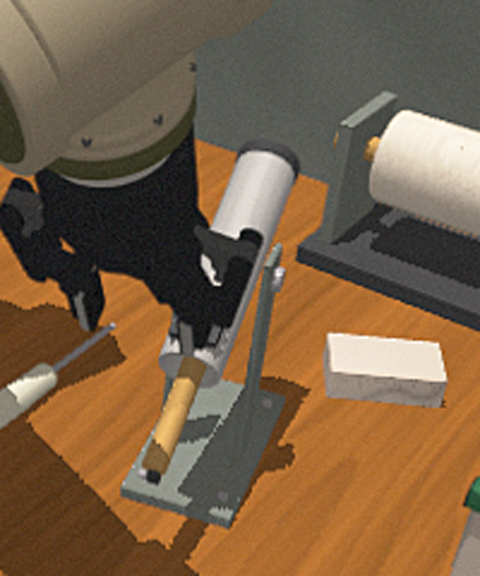

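View pics/top4.png

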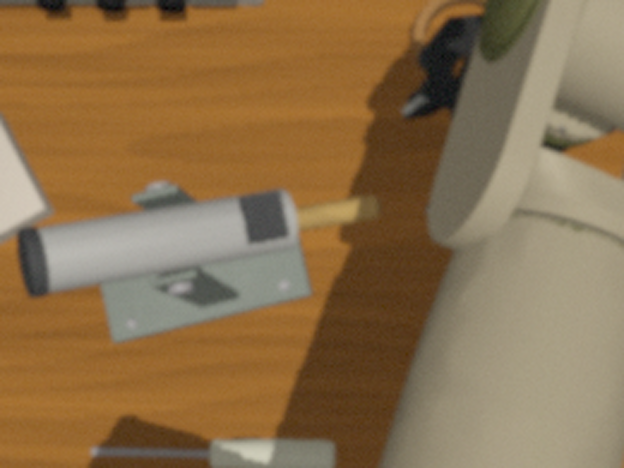

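```bash
cat > m4.py <<'E'
from h import *
a=np.load("top4.npz");im,D=a["im"],a["D"];C=cloud("top",D);hsv=cv2.cvtColor(im,cv2.COLOR_BGR2HSV)
for e in(-.40,-.45):
  print(e,"proj end/mouth/closed",proj("top",[tp(e,.075,-.001),tp(e,.0,-.001),tp(e,-.185,.023),tp(e,-.025,.028)]).round(1).tolist())
for u in(258,264,270,276,282): # dowel: across-col crest
    c=C[218:240,u];k=c[:,2]>.05; print(u,k.sum(), (218+np.nonzero(k)[0]).mean() if k.any() else 0, c[k].mean(0) if k.any() else 0, c[k][:,2].max() if k.any() else 0)
m=np.zeros((480,640),bool);m[200:270,160:225]=1
m&=(C[...,2]>.2);P=C[m]
from scipy.optimize import least_squares
def f(q):
    az,el=q[1],q[2];d=np.array([np.cos(el)*np.cos(az),np.cos(el)*np.sin(az),np.sin(el)])
    w=P-np.array([q[0],.242,q[3]]);return np.linalg.norm(w-np.outer(w@d,d),axis=1)-.023
r=least_squares(f,[.5427,-1.31,-.42,.18],loss="soft_l1",f_scale=.002);print("fit x0,az,el,z0",r.x,np.abs(r.fun).mean(),len(P))
# dowel points in scene & top, tube frame
for n in("top","scene"):
    a=np.load(n+"4.npz");im,D=a["im"],a["D"];C=cloud(n,D);hsv=cv2.cvtColor(im,cv2.COLOR_BGR2HSV)
    d,nn=dn(-.44);lat=np.cross(nn,d)
    q=C-tp(-.44,0,0);X=q@d;Y=q@lat;Zt=q@nn
    mm=(X>.008)&(X<.068)&(abs(Y)<.02)&(Zt>-.013)&(Zt<.02)
    print(n,mm.sum())
    for x in(.015,.03,.045,.06):
        k=mm&(abs(X-x)<.006)
        if k.any(): print(x,"lat mean/min/max",Y[k].mean(),Y[k].min(),Y[k].max(),"z max",np.percentile(Zt[k],90))
E
python3 m4.py
```

```text
-0.4 proj end/mouth/closed [[290.1, 223.6], [251.3, 230.3], [148.1, 245.8], [242.1, 229.0]]
-0.45 proj end/mouth/closed [[288.5, 224.7], [250.6, 230.9], [149.2, 245.1], [242.3, 229.3]]
258 10 229.5 [0.56676605 0.15173842 0.13316883] 0.13777901495447933
264 10 228.5 [0.56949373 0.14156274 0.12782065] 0.1320823148127787
270 10 227.5 [0.5720328  0.13113561 0.12397704] 0.12677825603036164
276 10 226.5 [0.57464903 0.12067348 0.11966734] 0.12350221061910038
282 10 225.5 [0.5776164  0.11030298 0.11305865] 0.11794183001936735
fit x0,az,el,z0 [ 0.54377379 -1.31020343 -0.45192655  0.17818651] 0.017287499453347475 1166
top 302
0.015 lat mean/min/max -0.00031688356494926565 -0.00813816531480752 0.00991058926581505 z max 0.0015619777508294424
0.03 lat mean/min/max -0.00016293952290105117 -0.007971992824718475 0.009844254989077277 z max 0.0005598759956587473
0.045 lat mean/min/max -0.000575535490185666 -0.008042711840220037 0.008867017017976611 z max 0.0016976641483803527
0.06 lat mean/min/max -0.00011220549151178243 -0.008181423645766447 0.007949557012090986 z max 0.0011452121094119934
scene 347
0.015 lat mean/min/max 0.001976963261472889 -0.007764359932523261 0.009318955372491923 z max -0.002116268509426897
0.03 lat mean/min/max 0.0017176181369094763 -0.008292990200538792 0.009467980457302986 z max -0.0018081811006227665
0.045 lat mean/min/max 0.002139543752468313 -0.007074354592739072 0.009486408027871002 z max -0.0021771842193099647
0.06 lat mean/min/max 0.0020967349691875057 -0.007375144668628859 0.009530517714972434 z max -0.0024347233912367667
```

The measurements agree to within about 2 mm. Elevation is about -0.45 and the dowel crest is at z≈0 in the tube frame, as it should be. Next I'll work out the grasp.

Run:
```python
from h import *
R=toolR(*dn(-.445))
for z in (.03,-.024): print(cmd(tp(-.445,.048,z),R),tp(-.445,.048,z))
```

```text
([-0.5, 0.1, -0.3], [-0.12, 10.65, 0.0]) [0.57751195 0.10915781 0.14761374]
([-0.5, 0.1, -0.3], [-0.09, 16.05, -0.05]) [0.57163066 0.1316462  0.09887277]
```

>>> arm_command --turn '[[0,0,0],[0,0,0],[0,0,0],[0,0,0],[0,0,0]]' --delta_pos '[[-0.1,5,0],[-0.1,9,0],[-0.1,12,0],[-0.1,14.5,0],[-0.1,16,0]]' --grip '[0.6,0.6,0.6,0.6,0.6]'

```text
t: 6.12
tcp_pos: [0.5714, 0.1333, 0.0989]
tool_rot: [-1.018, 1.239, -0.678]
contact_force: [-0.5, -0.4, 0.7]
grip_width: 0.0512
```

```bash
python3 look.py 5
python3 - <<'E'
from h import *
print(bot.get_state()["contact_force"],cmd(tp(-.445,.048,-.024),toolR(*dn(-.445))))
E
```

```text
[0.27623854 1.03404857 0.28883381] ([-0.4, 0.1, -0.3], [0.11, -0.07, 0.0])
```

View pics/scene5.png

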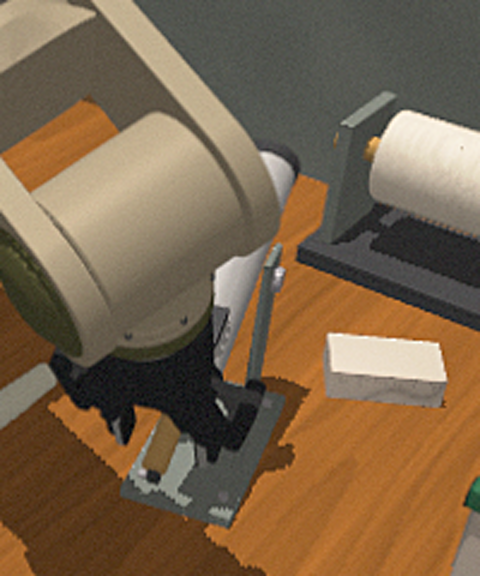

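The fingers straddle the dowel, seen at (160,440), so I'll close them.

>>> arm_command --turn '[[0,0,0],[0,0,0],[0,0,0],[0,0,0],[0,0,0]]' --delta_pos '[[0,0,0],[0,0,0],[0,0,0],[0,0,0],[0,0,0]]' --grip '[0,0,0,0,0]'

```text
t: 6.85
tcp_pos: [0.5716, 0.1328, 0.0991]
tool_rot: [-1.017, 1.24, -0.679]
contact_force: [1.2, -0.0, 3.1]
grip_width: 0.016
```

>>> arm_command --turn '[[0,0,0],[0,0,0],[0,0,0],[0,0,0],[0,0,0]]' --delta_pos '[[0,0,0],[0,-0.4,0],[0,-0.8,0],[0,-1.2,0],[0,-1.3,0]]' --grip '[0,0,0,0,0]'

```text
t: 7.48
tcp_pos: [0.5731, 0.127, 0.1111]
tool_rot: [-1.017, 1.239, -0.679]
contact_force: [0.6, 1.2, -0.6]
grip_width: 0.0161
```

```bash
python3 look.py 6
python3 - <<'E'
from h import *
print(bot.get_state()["contact_force"],cmd(tp(-.445,.048,-.011),toolR(*dn(-.445))))
E
```

```text
[ 0.43022582 -0.3214548  -0.38482798] ([-0.5, 0.1, -0.3], [0.09, -0.02, -0.02])
```

View pics/scene6.png

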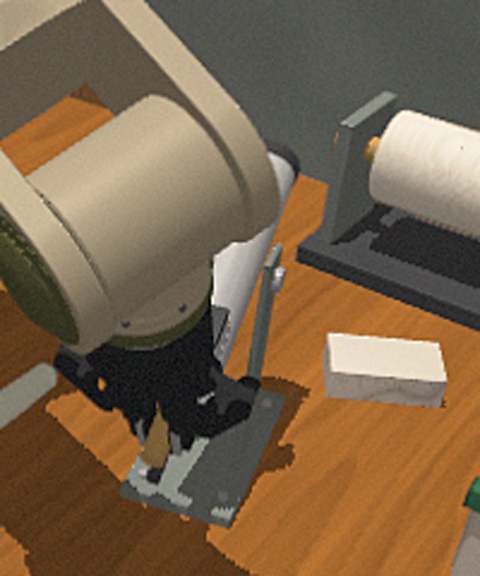

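Run:
```python
import cv2,numpy as np
a=[cv2.resize(np.load(f"scene{k}.npz")["im"][215:285,330:420],None,fx=4.4,fy=5,interpolation=cv2.INTER_CUBIC) for k in(5,6)]
cv2.imwrite("pics/z56.png",np.hstack(a))
```

```text
(no output)
```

View pics/z56.png

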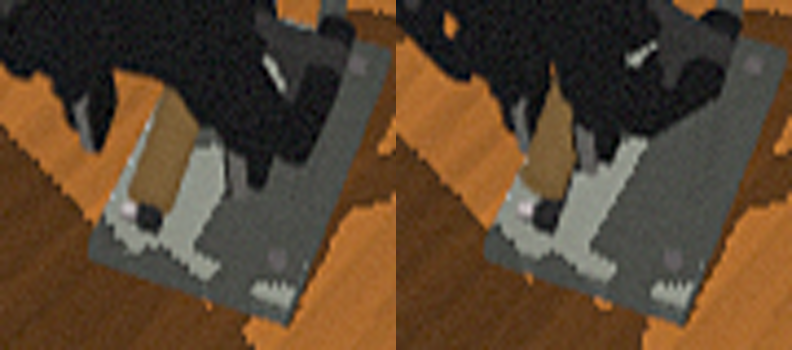

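```bash
cat > m6.py <<'E'
from h import *
import sys
d,nn=dn(-.445);lat=np.cross(nn,d)
for k in sys.argv[1:]:
    a=np.load(f"scene{k}.npz");im,D=a["im"],a["D"];C=cloud("scene",D);hsv=cv2.cvtColor(im,cv2.COLOR_BGR2HSV)
    q=C-tp(-.445,0,0);X=q@d;Y=q@lat;Zt=q@nn
    wood=(hsv[...,0]>8)&(hsv[...,0]<25)&(hsv[...,1]>80)
    m=(X>.03)&(X<.1)&(abs(Y)<.02)&(Zt>-.03)&(Zt<.03)&wood
    print(k,m.sum(),"X",X[m].min(),X[m].max())
    for x in(.055,.06,.065,.07,.075):
        s=m&(abs(X-x)<.003)
        if s.sum()>3: print(x,s.sum(),"Y",Y[s].mean().round(4),Y[s].min().round(4),Y[s].max().round(4),"Z",np.percentile(Zt[s],[10,50,95]).round(4))
E
python3 m6.py 4 5 6
```

```text
4 274 X 0.03007216678745216 0.07340584260919411
0.055 33 Y 0.0018 -0.0072 0.0095 Z [-0.0081 -0.0038  0.0004]
0.06 37 Y 0.0016 -0.0074 0.0093 Z [-0.0069 -0.0035 -0.0016]
0.065 35 Y 0.0018 -0.007 0.0086 Z [-0.0067 -0.0034 -0.001 ]
0.07 50 Y 0.0013 -0.0072 0.0093 Z [-0.0094 -0.0049 -0.0008]
0.075 15 Y 0.0022 -0.0064 0.0086 Z [-0.0116 -0.0072 -0.0041]
5 222 X 0.033018357513669404 0.07369738542620967
0.055 34 Y 0.0016 -0.0071 0.009 Z [-0.0062 -0.0031 -0.0008]
0.06 38 Y 0.0024 -0.0076 0.0092 Z [-0.0071 -0.0036 -0.0013]
0.065 34 Y 0.0018 -0.0069 0.0093 Z [-0.0067 -0.0036 -0.0008]
0.07 50 Y 0.0012 -0.008 0.0092 Z [-0.0099 -0.0041 -0.001 ]
0.075 14 Y 0.0005 -0.0071 0.0073 Z [-0.0105 -0.0078 -0.0018]
6 197 X 0.036965927845242 0.07351292687168731
0.055 32 Y -0.0025 -0.0199 0.0062 Z [0.0025 0.009  0.0122]
0.06 41 Y 0.0006 -0.0147 0.0093 Z [0.0034 0.0093 0.0133]
0.065 37 Y 0.0016 -0.0074 0.0085 Z [0.0064 0.0095 0.0118]
0.07 58 Y 0.001 -0.0078 0.0088 Z [-0.0003  0.0074  0.0117]
0.075 25 Y 0.0009 -0.0073 0.008 Z [-0.0015  0.0035  0.0096]
```

The dowel rose about 13 mm, evenly along its length, so it clears the lip. Now I'll draw it out along the tube.

>>> arm_command --turn '[[0,0,0],[0,0,0],[0,0,0],[0,0,0],[0,0,0]]' --delta_pos '[[1,0,0],[2.5,0,0],[4,0,0],[5.5,0,0],[6,0,0]]' --grip '[0,0,0,0,0]'

```text
t: 8.2
tcp_pos: [0.5869, 0.0738, 0.0841]
tool_rot: [-1.017, 1.241, -0.679]
contact_force: [0.1, 0.8, -0.5]
grip_width: 0.0158
```

```bash
python3 look.py 7
python3 - <<'E'
from h import *
print(bot.get_state()["contact_force"],bot.get_state()["qpos"],cmd(tp(-.445,.048+.06,-.011),toolR(*dn(-.445))))
E
```

```text
[ 0.29928937 -0.40218697  0.52424991] [-0.24536488  0.67829017  1.4046576   0.41144809  1.30267    -0.65990206] ([-0.5, 0.1, -0.3], [0.04, -0.06, -0.02])
```

View pics/scene7.png

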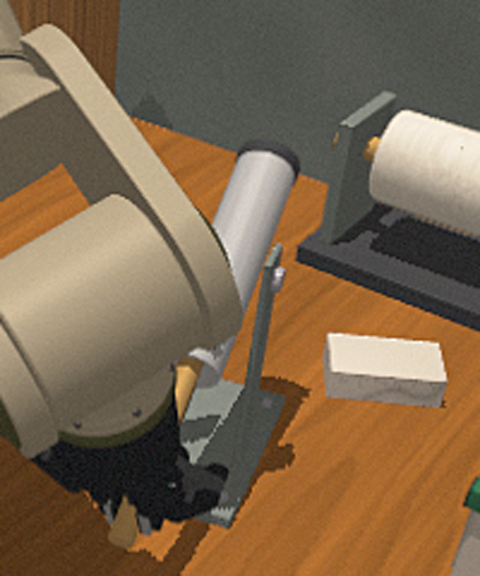

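View pics/top7.png

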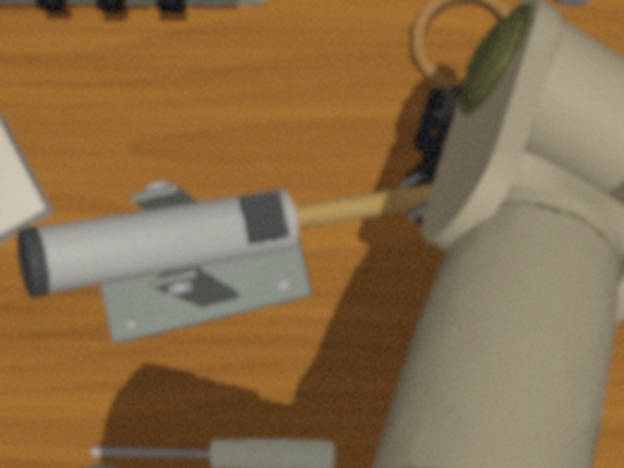

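>>> arm_command --turn '[[0,0,0],[0,0,0],[0,0,0],[0,0,0],[0,0,0]]' --delta_pos '[[2,0,0],[4,0,0],[6,0,0],[7,0,0],[7,0,0]]' --grip '[0,0,0,0,0]'

```text
t: 8.93
tcp_pos: [0.6029, 0.0129, 0.0535]
tool_rot: [-1.017, 1.241, -0.679]
contact_force: [-0.1, 0.3, -0.2]
grip_width: 0.0161
```

```bash
cat > pl.py <<'E'
from h import *
import sys
TC=np.array([.648,-.250]);TA=np.deg2rad(-94.7)
tx=np.array([np.cos(TA),np.sin(TA),0])
R=toolR(tx,Z)
OFF=.055
def tgt(z): return np.array([TC[0],TC[1],z])+OFF*tx
E
python3 - <<'E'
from pl import *
s=bot.get_state();print(s["tcp_pos"],s["contact_force"],s["grip_width"])
p=s["tcp_pos"]+np.array([.0,-.06,.14])
R0=Ro.from_rotvec(s["tool_rot"]).as_matrix()
print("lift",cmd(p,R0),"far",cmd(tgt(.15),R),tgt(.15))
E
```

```text
[0.60288758 0.01285871 0.05351538] [-0.11945713  0.31859174 -0.15333486] 0.016084941268762875
lift ([-0.0, 0.0, -0.0], [-0.87, -15.14, -1.4]) far ([3.9, 18.9, -25.7], [24.38, -22.55, -3.93]) [ 0.64349338 -0.30481506  0.15      ]
```

>>> arm_command --turn '[[0,0,0],[0,0,0],[0,0,0],[3.9,18.9,-25.7],[3.9,18.9,-25.7]]' --delta_pos '[[0,-3,0],[0,-7.5,0],[0,-12,0],[3,-15,-1],[8,-17,-1.5]]' --grip '[0,0,0,0,0]'

```text
t: 9.55
tcp_pos: [0.6246, -0.1333, 0.1742]
tool_rot: [-1.125, 1.263, -1.079]
contact_force: [0.1, -0.3, -0.2]
grip_width: 0.016
```

Run:
```python
from pl import *
s=bot.get_state();print(s["tcp_pos"],s["contact_force"],s["grip_width"])
print("far",cmd(tgt(.13),R))
```

```text
[ 0.62464077 -0.13331031  0.17422883] [ 0.12442215 -0.27130975 -0.15406678] 0.016017220854789193
far ([1.0, 6.2, -8.1], [17.65, 1.92, 1.47])
```

>>> arm_command --turn '[[1,6.2,-8.1],[1,6.2,-8.1],[1,6.2,-8.1],[1,6.2,-8.1],[1,6.2,-8.1]]' --delta_pos '[[5,0.5,0.4],[10,1,0.8],[15,1.6,1.2],[17.6,1.9,1.5],[17.6,1.9,1.5]]' --grip '[0,0,0,0,0]'

```text
t: 10.18
tcp_pos: [0.6434, -0.3053, 0.1294]
tool_rot: [-1.168, 1.273, -1.269]
contact_force: [-0.3, 0.6, 0.0]
grip_width: 0.016
```

```bash
python3 look.py 8 t
python3 - <<'E'
from pl import *
s=bot.get_state();print(s["tcp_pos"],s["qpos"],s["grip_width"])
print(cmd(tgt(.05),R),proj("scene",tgt(.145)),proj("scene",tgt(.145)-.055*tx))
E
```

```text
[ 0.64394937 -0.3033032   0.1306039 ] [-6.04500992e-01  8.17469617e-01  9.49244990e-01  5.43277449e-04
  1.37577697e+00 -5.22870510e-01] 0.016450117831157473
([0.0, 0.0, -0.1], [0.16, 8.06, -0.03]) [[193.93057383 453.37525191]] [[235.12817825 418.72152051]]
```

View pics/scene8.png

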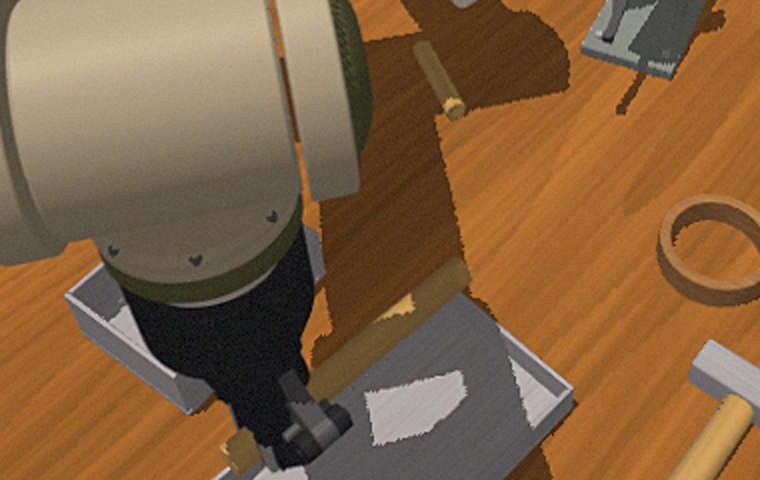

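View pics/top8.png

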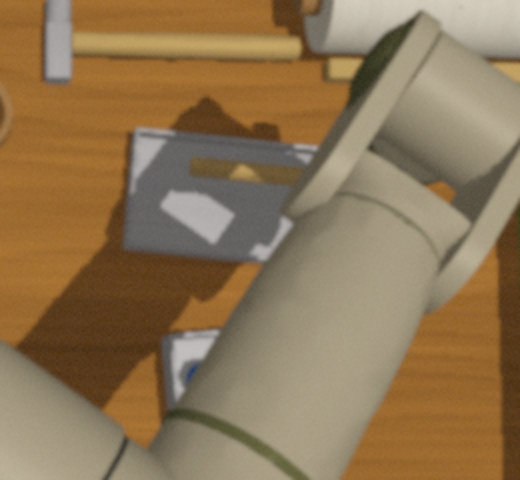

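The dowel is out and held level over the tray. In the top crop its tail end is at (190,166). I'll check where it lies and whether it's level.

```bash
cat > m8.py <<'E'
from pl import *
import sys
k=sys.argv[1];lo,hi=float(sys.argv[2]),float(sys.argv[3])
ty=np.cross(Z,tx)
for n in("top","scene"):
    a=np.load(n+k+".npz");im,D=a["im"],a["D"];C=cloud(n,D);hsv=cv2.cvtColor(im,cv2.COLOR_BGR2HSV)
    wood=(hsv[...,0]>8)&(hsv[...,0]<25)&(hsv[...,1]>80)
    q=C-[*TC,0];X=q@tx;Y=q@ty
    m=wood&(C[...,2]>lo)&(C[...,2]<hi)&(abs(X)<.2)&(abs(Y)<.06)
    print(n,m.sum(),"X",X[m].min(),X[m].max())
    for x in np.arange(-.11,.12,.02):
        s=m&(abs(X-x)<.005)
        if s.sum()>5: print(x.round(3),s.sum(),"Ymid",((Y[s].min()+Y[s].max())/2).round(4),np.ptp(Y[s]).round(4),"Ztop",np.percentile(C[...,2][s],92).round(4))
E
python3 m8.py 8 .1 .2
python3 - <<'E'
# tray check: rim corners from the initial top view via height mask
from pl import *
for n in("top","scene"):
    D=np.load(n+"0.npz")["D"];C=cloud(n,D);ty=np.cross(Z,tx)
    q=C-[*TC,0];X=q@tx;Y=q@ty
    rim=(C[...,2]>.019)&(C[...,2]<.033)&(abs(X)<.15)&(abs(Y)<.08)
    print(n,rim.sum(),"X",np.percentile(X[rim],[1,99]),"Y",np.percentile(Y[rim],[1,99]))
    fl=(abs(X)<.09)&(abs(Y)<.04);print("floor z",np.median(C[...,2][fl]))
E
```

```text
top 483 X -0.08613069337351845 0.011881040601928985
-0.09 11 Ymid -0.0002 0.0127 Ztop 0.1535
-0.07 49 Ymid -0.0004 0.0169 Ztop 0.1538
-0.05 54 Ymid -0.0 0.017 Ztop 0.155
-0.03 51 Ymid -0.0004 0.0166 Ztop 0.1549
-0.01 49 Ymid -0.0007 0.0155 Ztop 0.1554
0.01 21 Ymid -0.0003 0.0133 Ztop 0.1556
scene 1906 X -0.08503474498778264 0.07991646878460108
-0.07 127 Ymid 0.0003 0.0176 Ztop 0.1496
-0.05 131 Ymid 0.0003 0.0168 Ztop 0.15
-0.03 131 Ymid 0.0009 0.0168 Ztop 0.1501
-0.01 151 Ymid 0.0004 0.0177 Ztop 0.1507
0.01 159 Ymid 0.0005 0.017 Ztop 0.1509
0.03 48 Ymid 0.0023 0.011 Ztop 0.1512
0.07 190 Ymid 0.0019 0.036 Ztop 0.1525
top 961 X [-0.12567603  0.12412524] Y [-0.05833112  0.06115833]
floor z 0.004961118657214349
scene 1422 X [-0.12478093  0.06968943] Y [-0.0588185   0.06163292]
floor z 0.002958816418873772
```

The dowel is centred and level over the tray. The TCP sits about 13 mm below its axis, so I'll lower until the fingertips are just above the 4 mm floor.

>>> arm_command --turn '[[0,0,0],[0,0,0],[0,0,0],[0,0,0],[0,0,0]]' --delta_pos '[[0.15,4,0],[0.15,7.5,0],[0.15,10,0],[0.15,11,0],[0.15,11,0]]' --grip '[0,0,0,0,0]'

```text
t: 10.9
tcp_pos: [0.6441, -0.3039, 0.0212]
tool_rot: [-1.169, 1.269, -1.268]
contact_force: [0.5, -0.3, 0.3]
grip_width: 0.0162
```

```bash
python3 look.py 9 t
python3 - <<'E'
from pl import *
s=bot.get_state();print(s["tcp_pos"],s["contact_force"],s["grip_width"],cmd(tgt(.007),R))
E
python3 m8.py 9 .022 .06
```

```text
[ 0.64449624 -0.30466311  0.02224288] [-0.84110673  0.07113295 -0.03868288] 0.01598678743021488 ([-0.1, 0.0, 0.0], [0.02, 1.52, -0.1])
top 400 X -0.08548535929827811 0.03883170578461882
-0.07 39 Ymid 0.0002 0.0158 Ztop 0.0459
-0.05 43 Ymid -0.0001 0.0174 Ztop 0.0475
-0.03 45 Ymid 0.0002 0.0165 Ztop 0.0472
-0.01 41 Ymid -0.0001 0.0157 Ztop 0.0464
0.01 23 Ymid -0.0002 0.0161 Ztop 0.0461
scene 1194 X -0.12592428634789016 0.02379261153698174
-0.09 14 Ymid 0.0022 0.0129 Ztop 0.0407
-0.07 102 Ymid -0.0249 0.0678 Ztop 0.0417
-0.05 102 Ymid 0.0013 0.0165 Ztop 0.0413
-0.03 111 Ymid -0.0242 0.0672 Ztop 0.0428
-0.01 116 Ymid 0.0011 0.017 Ztop 0.0425
0.01 123 Ymid 0.001 0.0158 Ztop 0.0432
```

View pics/scene9.png

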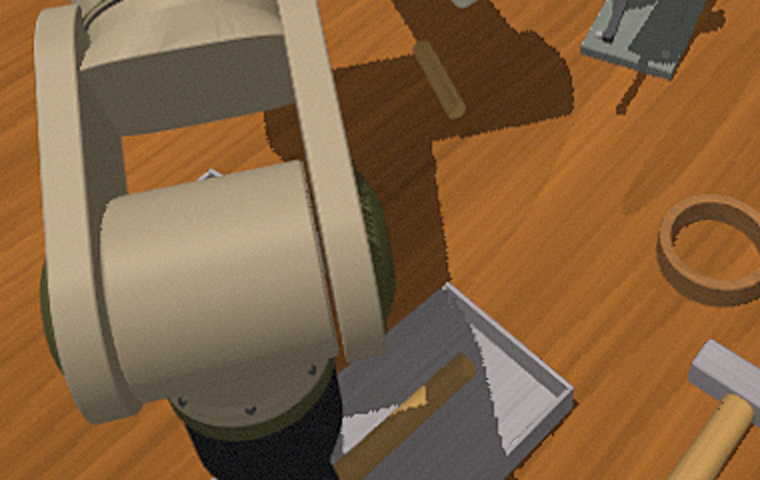

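>>> arm_command --turn '[[0,0,0],[0,0,0],[0,0,0],[0,0,0]]' --delta_pos '[[0,0.6,0],[0,1.1,0],[0,1.5,0],[0,1.5,0]]' --grip '[0,0,0,0]'

```text
t: 11.5
tcp_pos: [0.6443, -0.3046, 0.0067]
tool_rot: [-1.169, 1.268, -1.269]
contact_force: [-0.2, 0.5, -0.5]
grip_width: 0.0156
```

>>> arm_command --turn '[[0,0,0],[0,0,0]]' --delta_pos '[[0,0.15,0],[0,0.15,0]]' --grip '[0,0]'

```text
t: 11.75
tcp_pos: [0.6443, -0.3046, 0.0051]
tool_rot: [-1.169, 1.269, -1.269]
contact_force: [-0.0, -0.5, -0.9]
grip_width: 0.0158
```

>>> arm_command --turn '[[0,0,0],[0,0,0],[0,0,0],[0,0,0],[0,0,0]]' --delta_pos '[[0,0,0],[0,0,0],[0,0,0],[0,0,0],[0,0,0]]' --grip '[0.28,0.35,0.45,0.55,0.55]'

```text
t: 12.38
tcp_pos: [0.6443, -0.3046, 0.0051]
tool_rot: [-1.169, 1.268, -1.269]
contact_force: [0.5, -0.1, 0.9]
grip_width: 0.047
```

Retreating straight up, then aside for a clear look.

>>> arm_command --turn '[[0,0,0],[0,0,0],[0,0,0],[0,0,0],[0,0,0]]' --delta_pos '[[0,-2,0],[0,-6,0],[0,-12,0],[0,-18,0],[0,-20,0]]' --grip '[0.55,0.55,0.55,0.55,0.55]'

```text
t: 13.0
tcp_pos: [0.645, -0.3051, 0.212]
tool_rot: [-1.167, 1.261, -1.276]
contact_force: [0.4, 0.4, -0.9]
grip_width: 0.0468
```

Run:
```python
from pl import *
s=bot.get_state();print(s["tcp_pos"],s["contact_force"],s["qpos"])
print(cmd([.2,-.42,.24],Ro.from_rotvec(s["tool_rot"]).as_matrix()))
```

```text
[ 0.64495412 -0.30510578  0.2119938 ] [ 0.38088785  0.36084292 -0.90819125] [-6.05813467e-01  7.68949300e-01  8.28120688e-01  5.79885821e-04
  1.53522584e+00 -5.24555164e-01]
([-0.0, 0.0, 0.0], [15.08, -3.1, -43.39])
```

>>> arm_command --turn '[[0,0,0],[0,0,0],[0,0,0],[0,0,0],[0,0,0]]' --delta_pos '[[15,-3,-43],[15,-3,-43],[15,-3,-43],[15,-3,-43],[15,-3,-43]]' --grip '[0.55,0.55,0.55,0.55,0.55]'

```text
t: 13.62
tcp_pos: [0.3407, -0.3836, 0.2301]
tool_rot: [-1.168, 1.259, -1.278]
contact_force: [-0.3, -2.0, 0.8]
grip_width: 0.0471
```

```bash
python3 look.py 10 t; python3 m8.py 10 .006 .06
python3 - <<'E'
from h import *
cv2.imwrite("pics/full10.png",np.load("top10.npz")["im"])
s=bot.get_state();print(s["contact_force"],s["qd"])
E
```

```text
top 672 X -0.19879947387469654 0.19830906451379596
-0.07 33 Ymid -0.0001 0.0131 Ztop 0.0239
-0.05 34 Ymid -0.0004 0.0127 Ztop 0.0255
-0.03 36 Ymid -0.0002 0.0129 Ztop 0.0243
-0.01 35 Ymid -0.0003 0.0126 Ztop 0.0247
0.01 37 Ymid -0.0002 0.013 Ztop 0.0253
0.03 35 Ymid -0.0007 0.0152 Ztop 0.0253
0.05 38 Ymid -0.0008 0.0151 Ztop 0.0234
0.07 38 Ymid -0.001 0.0148 Ztop 0.0246
scene 1030 X -0.12625591511828774 0.0724053022420168
-0.07 102 Ymid -0.024 0.0687 Ztop 0.0217
-0.05 102 Ymid -0.0245 0.0691 Ztop 0.0213
-0.03 103 Ymid 0.002 0.0166 Ztop 0.0218
-0.01 113 Ymid -0.0253 0.0694 Ztop 0.022
0.01 63 Ymid 0.0005 0.013 Ztop 0.0217
[0.71220711 0.79197976 0.11529076] [ 8.95812269e-02  5.00371024e-02 -5.79543966e-02  2.92160147e-02
  1.33475771e-05  7.71793963e-02]
```

View pics/full10.png

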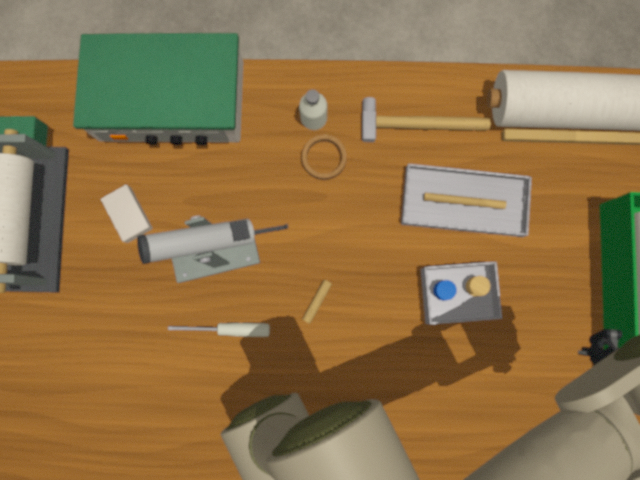

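View pics/scene10.png

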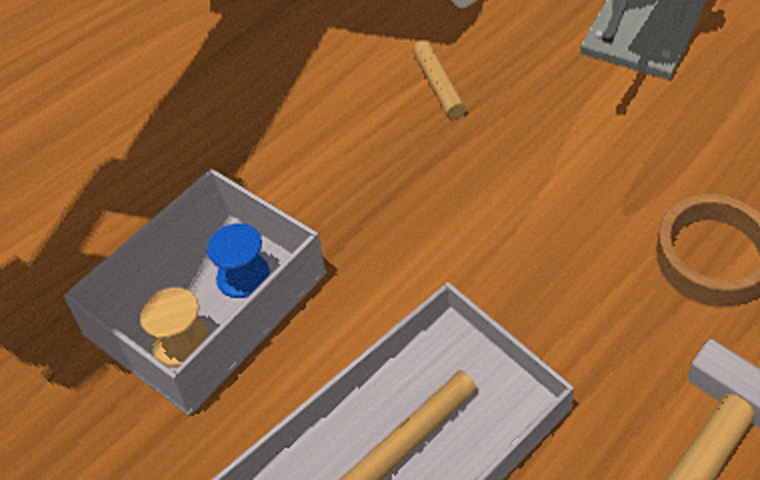

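The dowel lies flat in the tray, from (425,197) to (505,204) in the top view. The bin, spools and stub haven't moved. I'll let the arm settle and hand in.

>>> arm_command --turn '[[0,0,0],[0,0,0],[0,0,0]]' --delta_pos '[[0,0,0],[0,0,0],[0,0,0]]' --grip '[0.55,0.55,0.55]'

```text
t: 14.1
tcp_pos: [0.3395, -0.3845, 0.2306]
tool_rot: [-1.167, 1.262, -1.281]
contact_force: [-0.2, -0.2, 0.2]
grip_width: 0.0471
```

Run:
```python
from h import *
s=bot.get_state();print(s["t"],s["contact_force"],np.abs(s["qd"]).max()); print(bot.close_job())
```

```text
14.1 [-0.15732301 -0.15673047  0.20754863] 0.0043501938236308975
the job is handed in; nothing more can be done
None
```

The dowel is lying flat in the long shallow tray, and I handed the job in at 14.1 s of the 51 s allowed.

**What I did:** I pressed the pad down with the shut fingers until the tube was close to its stop (elevation about -0.45), and the dowel slid out to the lip. I gripped the bare end, raised it 13 mm over the lip, drew it out along the tube, levelled it over the tray and released it a few millimetres above the floor.

**Last checks:**
- **Position:** The dowel was centred within about 1 mm across the tray and lay along its length, well clear of the ends.
- **Flatness:** Its top was level, at 21–25 mm depending on the camera. It should be 22 mm, and the cameras differed by about 3 mm throughout.
- **Surroundings:** The bin, spools and stub looked undisturbed. The arm was clear and still, with no contact force.

**What disagreed:** the gripper read 16 mm on the 18 mm dowel. The lift was even along the dowel and I saw no slip. The only contact readings above about 3 N were around 5 N or less, while pressing the pad.

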